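# Clear the clamping jig and hold the cut padlock against its sprung stop

### The arm

A 7-joint arm with a two-finger parallel gripper is mounted at the origin on the work surface. World frame = base frame: x ahead of the robot, y to its left, z up, the work surface at z = 0. Lengths are in m, angles in degrees, forces in N, time in s.
With the tool pointing down it reaches from about 0.4 to 0.85 m from the base axis. Payload 4.5 kg.
Tool frame: the origin (TCP) lies midway between the tips of the shut fingers; the grasp point (between the pads) lies 19 mm behind it; z points along the fingers, y is the line along which they close (so a half turn about z gives the same grasp; the last joint's range is limited). The gripper opens to 88 mm and grips with 3 to 60 N. Pads are 18 mm wide; open, the fingers measure 123 mm over their backs; the gripper's body (75 mm by 187 mm) begins 45 mm behind the grasp point.
Start: joints at [-66.818, 39.483, -11.15, 89.685, 9.013, 51.709, -12.324], TCP at [0.226, 0.583, 0.239] pointing down, gripper open.
Joint ranges: [-172.22, 172.22], [-26.19, 119.32], [-84.43, 86.54], [7.71, 146.69], [-57.33, 237.33], [2.42, 119.75], [-152.13, 152.13]. Speed limits (degrees/s): [147.25, 147.25, 180, 180, 180, 180, 180].

### API

Orientations are given as [roll, pitch, yaw] about the fixed x, y, z axes, in that order (R = Rz(yaw) Ry(pitch) Rx(roll)).
In Python, from plant import arm gives the robot as it stands. The module is installed in compiled form; this text tells all that it offers.
- The arm moves only by the tool drive_tool, never from a script. Its argument "rows" is a list of rows, each an object with "linear": the shift along the tool's x, y, z scaled (see below), a list of three; "rotation": the turn, a rotation vector about the tool's x, y, z scaled (see below), a list of three; "hand": the closure, from -1 (fully open) to 1 (shut). A call has 1 to 5 rows; each row is the pose to reach, as a shift and turn from the pose commanded when the call began, along the tool's axes at that moment, turning the shorter way round; what a row does not reach only later rows make up. The controller multiplies each number of a shift by 0.25 m and each number of a turn by 2 pi rad. A row lasts 1/10 s, in which the tool goes at most 50 mm and 8.59 degrees, less where a joint would pass 70% of its speed; a pose out of reach is approached as far as the arm can. A call with a number of a shift or a turn outside -1 to 1 is refused whole. A call with a gripper value outside its range is refused whole. The fingers move at their own pace and stop on an object; the grip force is fixed at half the most. Time passes only in rows, so rows that repeat a pose let the fingers close. It gives the time, the measured TCP pose, the force, the opening and the grip force at its end, in the units of the state.
- arm.state(): the state, without advancing time (a new reading comes with each control period).
- arm.grab_frame(name): name is "side" or "top"; returns the picture (480x640x3 uint8, red, green, blue); there is no depth.
- arm.camera_params(name): a dict with "camera_matrix" (3x3 intrinsics, pixels), "D" ([k1, k2, p1, p2, k3] as OpenCV has them; the pictures are not rectified), "R" (3x3) and "t" (3): a world point X has camera coordinates R X + t. Camera axes: x right, y down, z forward; pixel columns grow to the right and rows downward; lengths in m; the calibration is good to about 2 mm. A picture is of the moment at which its call begins. camera_params takes no time and is no camera call.
- arm.job_done(): hands the job in; it is judged then, once.
Trained networks look in the newest picture that a camera, given by its name, has taken for a name from the list of things; names that differ only in an ending like _2 or _b are one class to them, and where a whole thing is asked for, a point or a joint stands for the part that bears it (a point fixed in the world has none). Each returns a list of dicts, best first, with "conf" (0 to 1); they miss things now and then, are a little off and sometimes report something else, mostly with a low value. They report only what shows in the picture. A call takes as long as a camera call. They do not tell look-alikes from the thing itself.
- arm.spot_in(thing, camera): "location" ([x, y, z] in m, in world coordinates, good to about 4 mm: the middle of the surface that is visible of it).
- arm.landmark_of(thing, camera): "location" ([x, y, z] in m, in world coordinates, good to about 4 mm: a listed point, or the origin of a listed thing).
The state is a dict: "time": time; "qpos": joint angles; "dq": joint speeds; "effort": joint torques, N m; "tcp_pos": TCP position; "orientation": TCP orientation; "ft_force": force on the tool from outside, world axes, zero at the start; "wrist_torque": the same for the moment, N m; "width": opening from 0.0 (shut) to 1.0 (fully open); "gripper_force": force on a finger pad.
Only numpy, scipy, OpenCV 4.12 (cv2) and the standard library are available. Lean on these libraries where they do the work, as an engineer would, in place of code of your own. Each camera call takes 0.05 s, during which the arm holds its last target. There are 200 camera calls.

### The job

With the orange scraper block, wipe the four steel fragments off the bed of the clamping jig into its white catch tray, without touching a fragment with the fingers, then set the scraper down on the bench clear of the jig. Then lay the cut padlock flat on the bed, squarely and centred, with its base against the sprung stop and its shackle towards the tray, and gently press it in until the red pointer stands in the green band, never driving the stop to the end of its travel. Finish while holding it there with the gripper, steadily pressed so that a colleague can clamp it; leave the jars, the glass, the brush and the screwdriver alone.

Things in the scene. Friction and masses are not known exactly. Their poses are not given: they have to be found in the camera images.
- jig: Fixed grey clamping jig. Origin on the bench under the middle of its bed; x points from the catch tray (robot side) to the sprung stop (far side), y across, z up. Bed: flat, black, top 25 mm above the bench, from x = -95 mm (open edge) to the stop, 112 mm clear between two side lips 6 mm high. Four steel posts outside the lips (x = 30 and 60 mm) end 3 mm below the bed.
- tray (a point): Middle of the floor of the white open catch tray fixed to the jig at the bed's open edge: 145 mm from the jig's origin towards -x, 3 mm above the bench. The tray spans jig x = -95 to -195 mm and y = -75 to 75 mm; walls 20 mm above the bench. What is pushed over the bed's edge drops into it.
- gauge (a point): Middle of the green band on the white gauge plate, on top of the blue housing behind the stop (jig x = 127 to 177 mm, 90 mm wide, top 65 mm above the bench). The red pointer, moving with the stop, has its tip here at a stop travel of 13 mm.
- stop (a joint): Travel of the jig's sprung stop, in m along the jig's +x: 0 at rest, end of travel 0.026. An aluminium plate 84 mm wide with a dark face, from 1 to 33 mm above the bed, on a spring of 650 N/m without preload. The red pointer stands in the green band at travels of 0.009 to 0.017 (about 6 to 11 N).
- stop_face (a point): Middle of the sprung stop's face, 13 mm above the bed, moving with the stop; at rest at x = 85 mm, y = 0, z = 38 mm in the jig's frame. Axes as the jig's.
- padlock: Cut padlock, lying flat on the bench; about 0.35 kg (0.25 to 0.5 kg). Brass body 45 mm (x) by 50 mm (y) by 26 mm high; origin under the middle of the brass body, +x pointing out of its base (the flat keyhole face, at x = 22.5 mm), z up. The steel shackle, 9 mm thick and cut through, sticks out on the -x side to x = -58 mm. Grip it across the 50 mm.
- padlock_foot (a point): Middle of the padlock's base face (the face to press against the stop), 22.5 mm ahead of the padlock's origin along x and 13 mm above its underside.
- scraper: Scraper block standing on the bench on its sole, 0.12 kg: orange blade block 14 mm (x) by 96 mm (y) by 22 mm high, with an orange upright grip on top in the middle, 24 mm (x) by 30 mm (y), from 22 to 64 mm above the sole. Origin in the middle of the sole; wipe along its x.
- frag0: Loose bright steel fragment lying on the bed, 18 by 11 mm, 8 mm thick, 14 g; origin under its middle.
- frag1: Loose bright steel fragment lying on the bed, 16 by 11 mm, 8 mm thick, 14 g; origin under its middle.
- frag2: Loose bright steel fragment lying on the bed, 17 by 11 mm, 8 mm thick, 14 g; origin under its middle.
- frag3: Loose bright steel fragment lying on the bed, 15 by 11 mm, 8 mm thick, 14 g; origin under its middle.
- jar_a: Bystander: white sample jar, 44 mm across, 42 mm high, loose; origin under its middle.
- jar_b: Bystander: clear sample jar with white lid, 40 mm across, 40 mm high, loose; origin under its middle.
- powder: Bystander: black powder jar, 68 mm across, 115 mm high, loose; origin under its middle.
- tumbler: Bystander: glass tumbler, 72 mm across, 85 mm high, loose; origin under its middle.
- brush: Bystander: black brush, 170 mm long, lying loose along its x.
- driver: Bystander: screwdriver with blue handle, 200 mm long, lying loose along its x.
Not all that is in view belongs to the job. There is more than one size of the padlock; the one meant has the size given above. Of the things that look like the scraper, the larger one is meant.

How it is judged:
By the outcome, as a careful person would: the job done as asked, in the order asked, and still so for the second after the job is handed in, while the arm keeps its last pose, push and grip.
It also fails if it takes over 72 s, if anything falls off the work surface, if the arm or the gripper's body presses on something with over 40 N, if the wrist force passes 120 N, or if a joint passes its speed limit or range.

## Working session

There is one attempt and no reset: what is moved stays moved. The work goes in short steps, Python scripts to look and compute and a tool call to move; the robot and the scene stay as the last step left them, time stands still between calls to the robot, and variables do not carry over. Pictures are saved under pics/ and viewed, at most 10 in all, crops included, and the job is handed in when it is done.

Besides the shell and the picture viewer there is one more tool, called after ">>>" in YAML: its name, and indented under it one key for each argument. drive_tool: Moves the arm, as the interface text tells. Shifts and turns lie within -1 to 1; 1 stands for 0.25 m of shift or 2 pi rad of turn. Its arguments: {"type":"object","properties":{"rows":{"type":"array","items":{"type":"object","properties":{"linear":{"type":"array","items":{"type":"number"}},"rotation":{"type":"array","items":{"type":"number"}},"hand":{"type":"number"}}}}},"required":["rows"]}

```bash
mkdir -p pics; cat > h.py <<'E'
import numpy as np, cv2
from plant import arm
from scipy.spatial.transform import Rotation as Ro
def P(n):
    p=arm.camera_params(n); return [np.array(p[k],float) for k in("camera_matrix","D","R","t")]
def proj(X,n):
    K,D,R,t=P(n); return cv2.projectPoints(np.array(X,float).reshape(-1,3),cv2.Rodrigues(R)[0],t,K,D)[0].reshape(-1,2)
def unproj(uv,z,n):
    K,D,R,t=P(n); q=cv2.undistortPoints(np.array(uv,float).reshape(-1,1,2),K,D).reshape(-1,2)
    d=np.c_[q,np.ones(len(q))]@R; c=-R.T@t
    return c+d*((z-c[2])/d[:,2])[:,None]
def grab(n,f):
    im=arm.grab_frame(n)[:,:,::-1].copy(); cv2.imwrite('pics/'+f,im); return im
E
python3 - <<'E'
from h import *
for c in("side","top"):
    grab(c,c+'0.png'); K,D,R,t=P(c); print(c,K[0,0],(-R.T@t).round(3))
    for th in("jig","tray","gauge","stop_face","padlock","padlock_foot","scraper","frag0"):
        for d in arm.landmark_of(th,c)[:5]: print(th,round(d['conf'],2),np.round(d['location'],4),proj(d['location'],c).round()[0])
s=arm.state();print(s)
E
```

```text
side 527.5094773051844 [ 0.406 -0.939  0.933]
jig 0.74 [ 0.5558 -0.0029 -0.0032] [344. 252.]
jig 0.21 [ 0.6427 -0.0252  0.0339] [381. 246.]
tray 0.73 [0.417  0.0427 0.0055] [288. 239.]
tray 0.17 [0.5186 0.0335 0.0233] [328. 235.]
gauge 0.69 [ 0.7096 -0.0282  0.0648] [410. 237.]
gauge 0.63 [ 0.5597 -0.0012 -0.0022] [345. 251.]
stop_face 0.8 [ 0.6426 -0.0285  0.037 ] [381. 247.]
padlock 0.85 [ 0.1802  0.3169 -0.0027] [205. 179.]
padlock 0.74 [ 0.5128  0.3084 -0.0027] [318. 178.]
padlock 0.68 [ 0.6998 -0.382  -0.0022] [435. 382.]
padlock 0.64 [5.725e-01 2.073e-01 3.000e-04] [342. 198.]
padlock_foot 0.87 [0.5375 0.3077 0.0097] [327. 174.]
padlock_foot 0.61 [0.581  0.2315 0.0165] [344. 188.]
padlock_foot 0.59 [0.2111 0.3413 0.0206] [215. 167.]
padlock_foot 0.49 [0.5728 0.0207 0.0232] [350. 238.]
scraper 0.95 [ 0.4581 -0.2925  0.0016] [312. 349.]
scraper 0.71 [ 0.546  -0.304  -0.0039] [354. 353.]
frag0 0.55 [ 0.5584 -0.0028 -0.0014] [345. 251.]
frag0 0.42 [ 0.5665 -0.0211  0.0273] [350. 248.]
frag0 0.41 [0.5197 0.0344 0.0238] [329. 235.]
frag0 0.39 [0.5699 0.0194 0.0257] [349. 237.]
top 47
[... 967 characters left out ...]
26.]
{'time': 0.9, 'qpos': array([-66.81987254,  39.48020457, -11.1496401 ,  89.68695245,
         9.0117366 ,  51.70943793, -12.32322617]), 'dq': array([ 0.0441367 , -0.00430349,  0.01742799,  0.03862849, -0.04257193,
        0.04874912,  0.05748205]), 'effort': array([-5.23261758e-05, -5.27479613e+01, -1.26704458e+00, -1.53743470e+01,
       -5.19431010e-02, -5.91067528e-04,  3.42219505e-05]), 'tcp_pos': array([0.22643586, 0.58254851, 0.2387592 ]), 'orientation': array([ 1.79995341e+02, -9.76559101e-04,  1.58758434e+02]), 'ft_force': array([0.46036051, 0.46156761, 0.44541025]), 'wrist_torque': array([-0.03788402,  0.00174659,  0.01623034]), 'gripper_force': 0.0, 'width': 1.003893333292601}
```

View pics/top0.png

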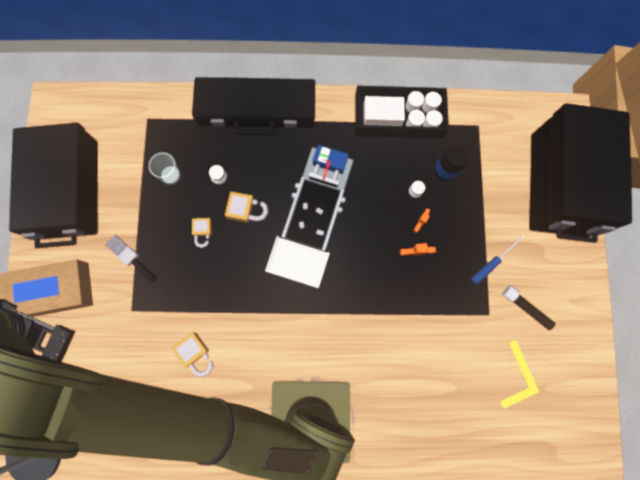

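View pics/side0.png

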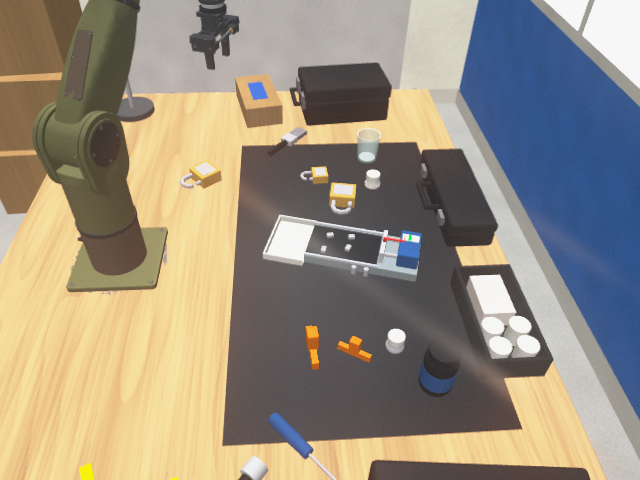

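Candidates for the padlock in the top view are (240,207), (202,227) and (190,350). For the scraper they are (418,250) and (422,220). I'll measure them in one close crop montage.

```bash
python3 - <<'E'
from h import *
im=cv2.imread('pics/top0.png')
out=[]
for (u,v) in [(242,207),(202,232),(195,355),(418,250),(422,220),(312,190)]:
    out.append(cv2.resize(im[v-24:v+24,u-24:u+24],(264,264),interpolation=cv2.INTER_CUBIC))
cv2.imwrite('pics/crop.png',np.vstack([np.hstack(out[:3]),np.hstack(out[3:])]))
hsv=cv2.cvtColor(im,cv2.COLOR_BGR2HSV)
def blob(mask,u,v,z,name,r=22):
    m=np.zeros_like(mask);m[v-r:v+r,u-r:u+r]=mask[v-r:v+r,u-r:u+r]
    n,l,st,c=cv2.connectedComponentsWithStats(m)
    i=1+np.argmax(st[1:,4]); pts=np.argwhere(l==i)[:,::-1].astype(float)
    W=unproj(pts,z,'top')[:,:2]; rc=cv2.minAreaRect((W*1000).astype(np.float32)); print(name,len(pts),np.round(rc[0],1),np.round(rc[1],1),round(rc[2],1), 'mean',(W.mean(0)*1000).round(1))
H,S,V=cv2.split(hsv)
org=((H>4)&(H<30)&(S>110)&(V>90)).astype(np.uint8)
lock=cv2.morphologyEx(org,cv2.MORPH_CLOSE,np.ones((17,17)))
for u,v in [(240,207),(202,227),(190,350)]: blob(org,u,v,.026,'lock')
for u,v in [(418,250),(422,220)]: blob(org,u,v,.022,'scr')
E
```

```text
lock 357 [571.3 204.6] [70.8 79.4] 79.3 mean [568.5 204. ]
lock 189 [513.2 306.7] [51.2 52.1] 3.0 mean [512.8 306.1]
lock 386 [182.8 317.3] [69.3 78.4] 37.5 mean [183.7 313.6]
scr 335 [ 460.5 -289. ] [ 32.7 104.1] 5.6 mean [ 457.5 -290.9]
scr 195 [ 539.8 -305.3] [24.3 80. ] 58.5 mean [ 541.6 -304.8]
```

View pics/crop.png

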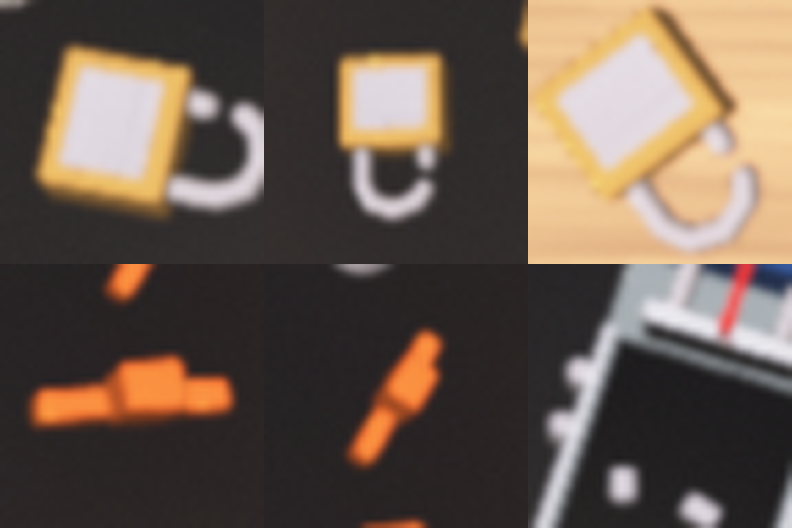

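The crop is about 2 px/mm. The padlock at (202,227) measures about 49 x 45 mm, so it is the one meant; the other two are about 62 x 68 mm and too large. The scraper at (418,250) is about 97 mm long, so it is the larger one. Next I'll fit exact poses.

```bash
cat >> h.py <<'E'
from scipy.optimize import minimize
def box(x0,x1,y0,y1,z0,z1): return np.array([[x,y,z] for x in(x0,x1) for y in(y0,y1) for z in(z0,z1)],float)
def place(B,p,z=0):
    c,s=np.cos(p[2]),np.sin(p[2]); return B@np.array([[c,s,0],[-s,c,0],[0,0,1]])+[p[0],p[1],z]
def sil(boxes,p,cam,sc=4,z=0):
    m=np.zeros((480*sc,640*sc),np.uint8)
    for B in boxes:
        h=cv2.convexHull(((proj(place(B,p,z),cam)+.5)*sc).astype(np.float32))
        cv2.fillConvexPoly(m,np.round(h).astype(np.int32),1)
    return m
def fit(boxes,p0,masks,z=0):
    M={c:cv2.resize(m,None,fx=4,fy=4,interpolation=cv2.INTER_LINEAR) for c,m in masks.items()}
    def f(q):
        p=[q[0]/100,q[1]/100,q[2]/10]; e=0
        for c,m in M.items():
            s=sil(boxes,p,c,z=z)>0; b=m>127; e-=(s&b).sum()/(s|b).sum()
        return e
    q0=np.array([p0[0]*100,p0[1]*100,p0[2]*10])
    r=minimize(f,q0,method='Nelder-Mead',options=dict(initial_simplex=[q0,q0+[.6,0,0],q0+[0,.6,0],q0+[0,0,1.]],xatol=.005,fatol=1e-5))
    return np.array([r.x[0]/100,r.x[1]/100,r.x[2]/10]),r.fun
def win(m,uv,r):
    o=np.zeros_like(m);u,v=np.round(uv).astype(int);o[max(v-r,0):v+r,max(u-r,0):u+r]=m[max(v-r,0):v+r,max(u-r,0):u+r];return o
def omask(im):
    H,S,V=cv2.split(cv2.cvtColor(im,cv2.COLOR_BGR2HSV)); return ((H>3)&(H<30)&(S>110)&(V>70)).astype(np.uint8)*255
def big(m):
    n,l,st,c=cv2.connectedComponentsWithStats(m); return (l==1+np.argmax(st[1:,4])).astype(np.uint8)*255
SCR=[box(-.007,.007,-.048,.048,0,.022),box(-.012,.012,-.015,.015,.022,.064)]
LOCK=[box(-.0225,.0225,-.025,.025,0,.026)]
E
python3 - <<'E'
from h import *
ims={c:cv2.imread(f'pics/{c}0.png') for c in('side','top')}
def run(n,boxes,xyz,p0,cams,r=22,fill=False):
    ms={}
    for c in cams:
        m=big(win(omask(ims[c]),proj(xyz,c)[0],r))
        if fill:
            k,_=cv2.findContours(m,cv2.RETR_EXTERNAL,cv2.CHAIN_APPROX_NONE); cv2.drawContours(m,[cv2.convexHull(k[0])],-1,255,-1)
        ms[c]=m
    p,e=fit(boxes,p0,ms); print(n,cams,p.round(4),np.degrees(p[2]).round(1),round(e,3)); 
for cams in(('top',),('side',),('top','side')):
    run('scr',SCR,[.458,-.29,.025],[.458,-.29,.05],cams,20)
    run('lock',LOCK,[.513,.307,.013],[.513,.307,.05],cams,13,True)
# white tray
for c in('top','side'):
    m=cv2.inRange(ims[c],(200,200,200),(255,255,255)); m=big(win(m,proj([.418,.04,.01],c)[0],45))
    pts=np.argwhere(m)[:,::-1]; W=unproj(pts,.012,c)[:,:2]*1000; rc=cv2.minAreaRect(W.astype(np.float32)); print('tray',c,rc)
p=np.array([.558,-.003,np.radians(-13)])
for n,X in dict(frag=[]).items():pass
c,s=np.cos(p[2]),np.sin(p[2])
for cam in('top','side'):
  for i in range(4):
    for d in arm.landmark_of('frag%d'%i,cam)[:4]:
        v=np.array(d['location'])-[p[0],p[1],0]; print(cam,i,round(d['conf'],2),(1000*np.array([c*v[0]+s*v[1],-s*v[0]+c*v[1],v[2]])).round())
E
```

```text
scr ('top',) [ 0.4563 -0.2912  0.0552] 3.2 -0.854
lock ('top',) [0.5155 0.3083 0.0295] 1.7 -0.945
scr ('side',) [ 0.4565 -0.2914  0.0865] 5.0 -0.799
lock ('side',) [0.515  0.3044 0.0674] 3.9 -0.947
scr ('top', 'side') [ 0.4565 -0.2912  0.059 ] 3.4 -1.654
lock ('top', 'side') [0.5154 0.3078 0.065 ] 3.7 -1.848
tray top ((420.2450256347656, 41.109439849853516), (150.66152954101562, 98.41510009765625), 73.09220123291016)
tray side ((455.9042053222656, 33.93675231933594), (154.04852294921875, 172.86073303222656), 73.0716781616211)
top 0 0.59 [11. 30. 28.]
top 0 0.52 [-55. -29.  21.]
top 0 0.43 [  7. -11.  25.]
top 0 0.37 [-46.  24.  23.]
top 1 0.59 [11. 30. 28.]
top 1 0.52 [-55. -29.  21.]
top 1 0.43 [  7. -11.  25.]
top 1 0.37 [-46.  24.  23.]
top 2 0.59 [11. 30. 28.]
top 2 0.52 [-55. -29.  21.]
top 2 0.43 [  7. -11.  25.]
top 2 0.37 [-46.  24.  23.]
top 3 0.59 [11. 30. 28.]
top 3 0.52 [-55. -29.  21.]
top 3 0.43 [  7. -11.  25.]
top 3 0.37 [-46.  24.  23.]
side 0 0.55 [ 0.  0. -1.]
side 0 0.42 [ 12. -16.  27.]
side 0 0.41 [-46.  28.  24.]
side 0 0.39 [ 7. 25. 26.]
side 1 0.55 [ 0.  0. -1.]
side 1 0.42 [ 12. -16.  27.]
side 1 0.41 [-46.  28.  24.]
side 1 0.39 [ 7. 25. 26.]
side 2 0.55 [ 0.  0. -1.]
side 2 0.42 [ 12. -16.  27.]
side 2 0.41 [-46.  28.  24.]
side 2 0.39 [ 7. 25. 26.]
side 3 0.55 [ 0.  0. -1.]
side 3 0.42 [ 12. -16.  27.]
side 3 0.41 [-46.  28.  24.]
side 3 0.39 [ 7. 25. 26.]
```

```bash
python3 - <<'E'
from h import *
p=[.559,-.001,np.radians(-15.5)]
outs=[]
for c,(u,v),r in(('top',(312,213),(50,75)),('side',(345,248),(90,45))):
    im=cv2.imread(f'pics/{c}0.png'); k=4
    u0,v0=u-r[0],v-r[1]; z=cv2.resize(im[v0:v+r[1],u0:u+r[0]],None,fx=k,fy=k,interpolation=cv2.INTER_CUBIC)
    def rect(x0,x1,y0,y1,h,col):
        X=place(np.array([[x0,y0,h],[x1,y0,h],[x1,y1,h],[x0,y1,h]]),p)
        q=((proj(X,c)+.5-[u0,v0])*k).astype(np.int32); cv2.polylines(z,[q],True,col,1)
    rect(-.195,-.095,-.075,.075,.02,(0,255,0)); rect(-.095,.085,-.056,.056,.025,(0,255,255)); rect(.127,.177,-.045,.045,.065,(255,0,255)); rect(.085,.086,-.042,.042,.058,(255,255,0))
    outs.append(z)
h=600
cv2.imwrite('pics/ov_top.png',outs[0]); cv2.imwrite('pics/ov_side.png',outs[1])
m=max(o.shape[0] for o in outs); 
outs=[cv2.copyMakeBorder(o,0,m-o.shape[0],0,0,cv2.BORDER_CONSTANT) for o in outs]
cv2.imwrite('pics/ov.png',cv2.resize(np.hstack(outs),(800,int(800*m/sum(o.shape[1] for o in outs)))))
E
```

```text
(no output)
```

View pics/ov_top.png

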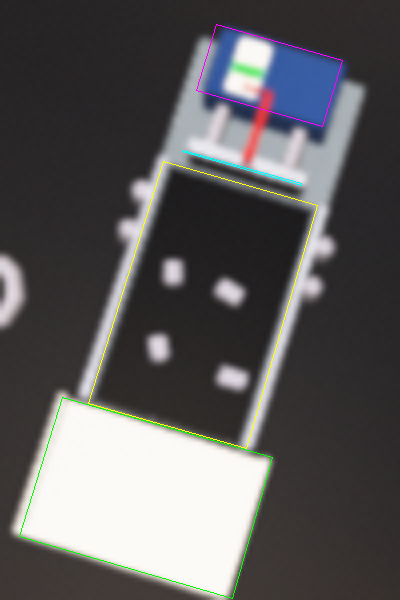

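The overlay shows the bed and tray outlines matching within about 2 mm. The tray's left edge (20,535) and the housing both call for a slightly more clockwise turn, so I take the jig at (0.559, -0.001) with yaw -16.9°. Now for the move planner.

```bash
cat > plan.py <<'E'
from h import *
J=(.559,-.001,-16.9)
def jw(x,y,z,yaw):
    a=np.radians(J[2]);return [J[0]+x*np.cos(a)-y*np.sin(a),J[1]+x*np.sin(a)+y*np.cos(a),z,yaw+J[2]]
def plan(wps,cur=None):
    if cur is None:
        s=arm.state(); p=np.array(s['tcp_pos']); R=Ro.from_euler('xyz',s['orientation'],degrees=True)
        print('t',round(s['time'],2),'pos',p.round(4),'rpy',np.round(s['orientation'],2),'F',np.round(s['ft_force'],1),'w',round(s['width'],3),'gf',round(s['gripper_force'],1),'q',np.round(s['qpos']))
    for w in wps:
        R2=Ro.from_euler('xyz',[180,0,w[3]],degrees=True); p2=np.array(w[:3])
        l=R.inv().apply(p2-p)/.25; r=(R.inv()*R2).as_rotvec()/(2*np.pi)
        print(np.round(w,3),'lin',l.round(3),'rot',r.round(4),'rows',round(max(np.linalg.norm(l)*5,np.linalg.norm(r)*360/8.59),1)); p,R=p2,R2
E
python3 - <<'E'
from plan import *
plan([(.40,.42,.25,135),(.52,.21,.25,115),(.55,-.03,.25,100),(.50,-.26,.22,93.4),(.4565,-.2912,.10,93.4),(.4565,-.2912,.027,93.4)])
E
```

```text
t 1.3 pos [0.2265 0.5826 0.2387] rpy [179.99   0.   158.76] F [-0.5 -0.2 -0.5] w 1.001 gf 0.0 q [-67.  39. -11.  90.   9.  52. -12.]
[  0.4    0.42   0.25 135.  ] lin [-0.883 -0.355 -0.045] rot [ 0.    -0.     0.066] rows 4.8
[  0.52   0.21   0.25 115.  ] lin [-0.933 -0.255 -0.   ] rot [-0.     -0.      0.0556] rows 4.8
[ 5.5e-01 -3.0e-02  2.5e-01  1.0e+02] lin [-0.921 -0.297 -0.   ] rot [ 0.     -0.      0.0417] rows 4.8
[ 0.5  -0.26  0.22 93.4 ] lin [-0.871 -0.357  0.12 ] rot [-0.     -0.      0.0183] rows 4.7
[ 0.456 -0.291  0.1   93.4  ] lin [-0.114 -0.181  0.48 ] rot [0. 0. 0.] rows 2.6
[ 4.56e-01 -2.91e-01  2.70e-02  9.34e+01] lin [ 0.    -0.     0.292] rot [0. 0. 0.] rows 1.5
```

>>> drive_tool:
  rows:
    - {"linear":[-0.883,-0.355,-0.045],"rotation":[0,0,0.066],"hand":-0.15}
    - {"linear":[-0.883,-0.355,-0.045],"rotation":[0,0,0.066],"hand":-0.15}
    - {"linear":[-0.883,-0.355,-0.045],"rotation":[0,0,0.066],"hand":-0.15}
    - {"linear":[-0.883,-0.355,-0.045],"rotation":[0,0,0.066],"hand":-0.15}
    - {"linear":[-0.883,-0.355,-0.045],"rotation":[0,0,0.066],"hand":-0.15}

```text
time: 1.8
tcp_pos: [0.4027, 0.417, 0.2503]
orientation: [180.0, 0.1, 134.8]
ft_force: [0.6, 0.4, -0.2]
width: 0.579
gripper_force: 0.0
```

>>> drive_tool:
  rows:
    - {"linear":[-0.933,-0.255,0],"rotation":[0,0,0.0556],"hand":-0.15}
    - {"linear":[-0.933,-0.255,0],"rotation":[0,0,0.0556],"hand":-0.15}
    - {"linear":[-0.933,-0.255,0],"rotation":[0,0,0.0556],"hand":-0.15}
    - {"linear":[-0.933,-0.255,0],"rotation":[0,0,0.0556],"hand":-0.15}
    - {"linear":[-0.933,-0.255,0],"rotation":[0,0,0.0556],"hand":-0.15}

```text
time: 2.3
tcp_pos: [0.5212, 0.2069, 0.2502]
orientation: [180.0, 0.1, 114.9]
ft_force: [0.7, 0.2, 0.7]
width: 0.577
gripper_force: 0.0
```

>>> drive_tool:
  rows:
    - {"linear":[-0.921,-0.297,0],"rotation":[0,0,0.0417],"hand":-0.15}
    - {"linear":[-0.921,-0.297,0],"rotation":[0,0,0.0417],"hand":-0.15}
    - {"linear":[-0.921,-0.297,0],"rotation":[0,0,0.0417],"hand":-0.15}
    - {"linear":[-0.921,-0.297,0],"rotation":[0,0,0.0417],"hand":-0.15}
    - {"linear":[-0.921,-0.297,0],"rotation":[0,0,0.0417],"hand":-0.15}

```text
time: 2.8
tcp_pos: [0.5499, -0.0334, 0.2502]
orientation: [180.0, 0.1, 99.9]
ft_force: [0.4, 0.6, -0.1]
width: 0.575
gripper_force: 0.0
```

>>> drive_tool:
  rows:
    - {"linear":[-0.871,-0.357,0.12],"rotation":[0,0,0.0183],"hand":-0.15}
    - {"linear":[-0.871,-0.357,0.12],"rotation":[0,0,0.0183],"hand":-0.15}
    - {"linear":[-0.871,-0.357,0.12],"rotation":[0,0,0.0183],"hand":-0.15}
    - {"linear":[-0.871,-0.357,0.12],"rotation":[0,0,0.0183],"hand":-0.15}
    - {"linear":[-0.871,-0.357,0.12],"rotation":[0,0,0.0183],"hand":-0.15}

```text
time: 3.3
tcp_pos: [0.4982, -0.2638, 0.2198]
orientation: [-180.0, 0.1, 93.2]
ft_force: [0.7, -1.0, -0.8]
width: 0.575
gripper_force: 0.0
```

```bash
python3 - <<'E'
from plan import *
plan([(.4565,-.2912,.10,93.4),(.4565,-.2912,.027,93.4)])
E
```

```text
t 3.3 pos [ 0.4982 -0.2638  0.2198] rpy [-1.7998e+02  8.0000e-02  9.3210e+01] F [ 0.7 -1.  -0.8] w 0.575 gf 0.0 q [ 22.  36.   1. 102.  -1.  42.  27.]
[ 0.456 -0.291  0.1   93.4  ] lin [-0.099 -0.172  0.479] rot [-0.0001  0.0002 -0.0005] rows 2.6
[ 4.56e-01 -2.91e-01  2.70e-02  9.34e+01] lin [ 0.    -0.     0.292] rot [0. 0. 0.] rows 1.5
```

>>> drive_tool:
  rows:
    - {"linear":[-0.114,-0.181,0.48],"rotation":[0,0,0],"hand":-0.15}
    - {"linear":[-0.114,-0.181,0.48],"rotation":[0,0,0],"hand":-0.15}
    - {"linear":[-0.114,-0.181,0.48],"rotation":[0,0,0],"hand":-0.15}
    - {"linear":[-0.114,-0.181,0.48],"rotation":[0,0,0],"hand":-0.15}
    - {"linear":[-0.114,-0.181,0.48],"rotation":[0,0,0],"hand":-0.15}

```text
time: 3.8
tcp_pos: [0.457, -0.2912, 0.1004]
orientation: [180.0, -0.0, 93.4]
ft_force: [1.4, -0.3, -0.2]
width: 0.573
gripper_force: 0.0
```

```bash
python3 - <<'E'
from plan import *
im=grab('top','t1.png')
grab('side','s1.png'); u,v=proj([.4565,-.2912,.05],'side')[0].astype(int)
im=cv2.imread('pics/s1.png')[v-50:v+50,u-60:u+60]; cv2.imwrite('pics/s1c.png',cv2.resize(im,None,fx=4,fy=4,interpolation=cv2.INTER_CUBIC))
plan([(.4565,-.2912,.027,93.4)])
E
```

```text
t 3.9 pos [ 0.4585 -0.2911  0.1017] rpy [1.7978e+02 8.0000e-02 9.3470e+01] F [-0.3  0.6 -0. ] w 0.576 gf 0.0 q [ 28.  45.   0. 111.  -0.  24.  31.]
[ 4.56e-01 -2.91e-01  2.70e-02  9.34e+01] lin [ 0.    -0.009  0.299] rot [0.0006 0.0002 0.0002] rows 1.5
```

View pics/s1c.png

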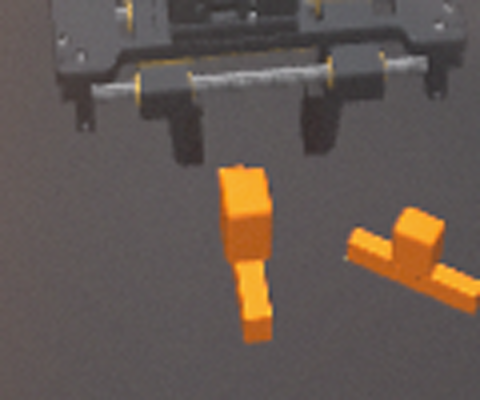

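The crop shows the fingers straddling the scraper grip (245,200), clear of the small scraper (420,240). Now I descend and close.

>>> drive_tool:
  rows:
    - {"linear":[0,0,0.15],"rotation":[0,0,0],"hand":-0.15}
    - {"linear":[0,0,0.292],"rotation":[0,0,0],"hand":-0.15}
    - {"linear":[0,0,0.292],"rotation":[0,0,0],"hand":-0.15}
    - {"linear":[0,0,0.292],"rotation":[0,0,0],"hand":1}
    - {"linear":[0,0,0.292],"rotation":[0,0,0],"hand":1}

```text
time: 4.4
tcp_pos: [0.4578, -0.2918, 0.0292]
orientation: [179.8, 0.1, 93.4]
ft_force: [0.8, 0.4, 0.3]
width: 0.415
gripper_force: 0.0
```

>>> drive_tool:
  rows:
    - {"linear":[0,0,0],"rotation":[0,0,0],"hand":1}
    - {"linear":[0,0,0],"rotation":[0,0,0],"hand":1}
    - {"linear":[0,0,0],"rotation":[0,0,0],"hand":1}
    - {"linear":[0,0,0],"rotation":[0,0,0],"hand":1}
    - {"linear":[0,0,0],"rotation":[0,0,0],"hand":1}

```text
time: 4.9
tcp_pos: [0.4571, -0.2918, 0.0286]
orientation: [179.9, 0.1, 93.4]
ft_force: [-0.5, 0.3, 8.1]
width: 0.272
gripper_force: 29.4
```

```bash
python3 - <<'E'
from plan import *
print(jw(.048,0,.055,90))
a=jw(.048,0,.15,90);b=jw(.048,0,.0545,90);c=jw(-.118,0,.0545,90)
plan([(.4565,-.2912,.027,93.4)]+[(.4565,-.2912,.17,93.4),(.53,-.12,.17,85),a,b,c,jw(-.118,0,.16,90)])
E
```

```text
[np.float64(0.6049270520347652), np.float64(-0.014953705292716116), 0.055, 73.1]
t 4.9 pos [ 0.4571 -0.2918  0.0286] rpy [1.7986e+02 8.0000e-02 9.3370e+01] F [-0.5  0.3  8.1] w 0.272 gf 29.4 q [ 28.  53.   0. 112.  -0.  15.  31.]
[ 4.56e-01 -2.91e-01  2.70e-02  9.34e+01] lin [ 0.002 -0.002  0.006] rot [ 0.0004  0.0002 -0.0001] rows 0.0
[ 0.456 -0.291  0.17  93.4  ] lin [ 0.     0.    -0.572] rot [0. 0. 0.] rows 2.9
[ 0.53 -0.12  0.17 85.  ] lin [0.666 0.334 0.   ] rot [ 0.     -0.      0.0233] rows 3.7
[ 6.05e-01 -1.50e-02  1.50e-01  7.31e+01] lin [0.445 0.262 0.08 ] rot [-0.     -0.      0.0331] rows 2.6
[ 6.05e-01 -1.50e-02  5.40e-02  7.31e+01] lin [ 0.    -0.     0.382] rot [0. 0. 0.] rows 1.9
[4.46e-01 3.30e-02 5.40e-02 7.31e+01] lin [-0.    -0.664 -0.   ] rot [0. 0. 0.] rows 3.3
[4.46e-01 3.30e-02 1.60e-01 7.31e+01] lin [ 0.     0.    -0.422] rot [0. 0. 0.] rows 2.1
```

>>> drive_tool:
  rows:
    - {"linear":[0,0,-0.1],"rotation":[0,0,0],"hand":1}
    - {"linear":[0,0,-0.3],"rotation":[0,0,0],"hand":1}
    - {"linear":[0,0,-0.572],"rotation":[0,0,0],"hand":1}
    - {"linear":[0,0,-0.572],"rotation":[0,0,0],"hand":1}
    - {"linear":[0,0,-0.572],"rotation":[0,0,0],"hand":1}

```text
time: 5.4
tcp_pos: [0.4578, -0.2924, 0.1733]
orientation: [179.7, 0.2, 93.4]
ft_force: [0.6, -0.6, -1.5]
width: 0.269
gripper_force: 29.4
```

>>> drive_tool:
  rows:
    - {"linear":[0.166,0.084,0],"rotation":[0,0,0.005],"hand":1}
    - {"linear":[0.332,0.167,0],"rotation":[0,0,0.011],"hand":1}
    - {"linear":[0.5,0.25,0],"rotation":[0,0,0.017],"hand":1}
    - {"linear":[0.666,0.334,0],"rotation":[0,0,0.0233],"hand":1}
    - {"linear":[0.666,0.334,0],"rotation":[0,0,0.0233],"hand":1}

```text
time: 5.9
tcp_pos: [0.5321, -0.1103, 0.1683]
orientation: [-180.0, -0.3, 85.7]
ft_force: [0.3, 0.6, -1.0]
width: 0.269
gripper_force: 29.4
```

>>> drive_tool:
  rows:
    - {"linear":[0.12,0.07,0.02],"rotation":[0,0,0.01],"hand":1}
    - {"linear":[0.25,0.15,0.04],"rotation":[0,0,0.02],"hand":1}
    - {"linear":[0.36,0.21,0.06],"rotation":[0,0,0.0331],"hand":1}
    - {"linear":[0.445,0.262,0.08],"rotation":[0,0,0.0331],"hand":1}
    - {"linear":[0.445,0.262,0.08],"rotation":[0,0,0.0331],"hand":1}

```text
time: 6.4
tcp_pos: [0.6052, -0.0099, 0.1475]
orientation: [-179.9, -0.1, 73.5]
ft_force: [0.1, -0.5, -0.6]
width: 0.272
gripper_force: 29.4
```

>>> drive_tool:
  rows:
    - {"linear":[0,0,0.1],"rotation":[0,0,0],"hand":1}
    - {"linear":[0,0,0.2],"rotation":[0,0,0],"hand":1}
    - {"linear":[0,0,0.28],"rotation":[0,0,0],"hand":1}
    - {"linear":[0,0,0.28],"rotation":[0,0,0],"hand":1}
    - {"linear":[0,0,0.28],"rotation":[0,0,0],"hand":1}

```text
time: 6.9
tcp_pos: [0.6037, -0.0161, 0.0795]
orientation: [-179.9, 0.1, 73.0]
ft_force: [0.7, -0.3, 0.1]
width: 0.27
gripper_force: 29.4
```

```bash
python3 - <<'E'
from plan import *
ims={c:grab(c,c+'2.png') for c in('top','side')}
s=arm.state();p=s['tcp_pos']
ms={c:big(win(omask(ims[c]),proj(np.array(p)-[0,0,.01],c)[0],25)) for c in ims}
for cs in(('side',),):
    q,e=fit(SCR,[p[0],p[1],np.radians(-16.9)],{c:ms[c] for c in cs},z=p[2]-.0286); print(cs,q.round(4),np.degrees(q[2]),e)
plan([jw(.048,0,.0544,90)])
u,v=345,240
im=ims['side'][v-60:v+60,u-80:u+90];im=cv2.resize(im,None,fx=4,fy=4,interpolation=cv2.INTER_CUBIC)
cv2.imwrite('pics/s2c.png',im)
E
```

```text
('side',) [ 0.6044 -0.0187 -0.29  ] -16.616708364996576 -0.91738746690203
t 7.0 pos [ 0.605  -0.0157  0.0808] rpy [179.92  -0.    73.04] F [-0.5 -0.1 -1.1] w 0.276 gf 29.4 q [ -8.  51.   9. 101. -13.  30.  -8.]
[ 6.05e-01 -1.50e-02  5.40e-02  7.31e+01] lin [ 0.003 -0.001  0.106] rot [ 0.0002 -0.     -0.0002] rows 0.5
```

View pics/s2c.png

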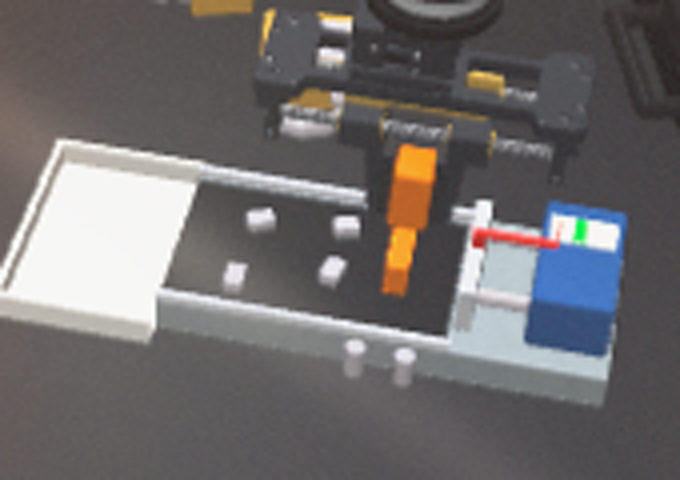

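The picture shows the scraper at (400,240) behind all four fragments, which sit at (260,220), (347,225), (235,275) and (333,270). It is level and square to the bed. I'll shift it slightly away from the stop and lower it.

>>> drive_tool:
  rows:
    - {"linear":[0.006,-0.03,0.03],"rotation":[0,0,0],"hand":1}
    - {"linear":[0.006,-0.03,0.07],"rotation":[0,0,0],"hand":1}
    - {"linear":[0.006,-0.03,0.098],"rotation":[0,0,0],"hand":1}
    - {"linear":[0.006,-0.03,0.098],"rotation":[0,0,0],"hand":1}
    - {"linear":[0.006,-0.03,0.098],"rotation":[0,0,0],"hand":1}

```text
time: 7.5
tcp_pos: [0.5979, -0.0114, 0.0551]
orientation: [-180.0, 0.0, 73.1]
ft_force: [-0.0, -0.6, -2.0]
width: 0.274
gripper_force: 29.4
```

>>> drive_tool:
  rows:
    - {"linear":[0,0,0.002],"rotation":[0,0,0],"hand":1}
    - {"linear":[0,0,0.004],"rotation":[0,0,0],"hand":1}

```text
time: 7.7
tcp_pos: [0.5982, -0.0115, 0.0547]
orientation: [180.0, -0.0, 73.1]
ft_force: [-0.1, 0.2, -0.7]
width: 0.273
gripper_force: 29.4
```

>>> drive_tool:
  rows:
    - {"linear":[0,-0.06,0],"rotation":[0,0,0],"hand":1}
    - {"linear":[0,-0.12,0],"rotation":[0,0,0],"hand":1}
    - {"linear":[0,-0.18,0],"rotation":[0,0,0],"hand":1}
    - {"linear":[0,-0.24,0],"rotation":[0,0,0],"hand":1}
    - {"linear":[0,-0.3,0],"rotation":[0,0,0],"hand":1}

```text
time: 8.2
tcp_pos: [0.5261, 0.0105, 0.0548]
orientation: [179.9, -0.0, 73.1]
ft_force: [0.2, 0.9, -0.7]
width: 0.268
gripper_force: 29.4
```

>>> drive_tool:
  rows:
    - {"linear":[0,-0.06,0],"rotation":[0,0,0],"hand":1}
    - {"linear":[0,-0.12,0],"rotation":[0,0,0],"hand":1}
    - {"linear":[0,-0.18,0],"rotation":[0,0,0],"hand":1}
    - {"linear":[0,-0.24,0],"rotation":[0,0,0],"hand":1}
    - {"linear":[0,-0.3,0],"rotation":[0,0,0],"hand":1}

```text
time: 8.7
tcp_pos: [0.4545, 0.0324, 0.0548]
orientation: [179.9, -0.0, 73.1]
ft_force: [-0.1, -0.2, -1.5]
width: 0.271
gripper_force: 29.4
```

>>> drive_tool:
  rows:
    - {"linear":[0,-0.03,0],"rotation":[0,0,0],"hand":1}
    - {"linear":[0,-0.05,0],"rotation":[0,0,0],"hand":1}
    - {"linear":[0,-0.05,0],"rotation":[0,0,0],"hand":1}

```text
time: 9.0
tcp_pos: [0.4424, 0.036, 0.0545]
orientation: [180.0, -0.0, 73.1]
ft_force: [0.7, -0.9, -0.9]
width: 0.273
gripper_force: 29.4
```

```bash
python3 - <<'E'
from plan import *
for c in('top','side'): grab(c,c+'3.png')
s=arm.state()['tcp_pos'];a=np.radians(J[2]);v=np.array(s)[:2]-J[:2];print('jig x',v[0]*np.cos(a)+v[1]*np.sin(a),'y',-v[0]*np.sin(a)+v[1]*np.cos(a))
plan([])
u,v=325,240
im=cv2.imread('pics/side3.png')[v-50:v+60,u-80:u+90]
cv2.imwrite('pics/s3c.png',cv2.resize(im,None,fx=4,fy=4,interpolation=cv2.INTER_CUBIC))
E
```

```text
jig x -0.12131347898349167 y 0.0015785691079260311
t 9.1 pos [0.4434 0.0358 0.0545] rpy [ 1.7992e+02 -2.0000e-02  7.3060e+01] F [ 0.8  0.2 -1.2] w 0.272 gf 29.4 q [-12.  48.   2. 128. -18.   4.  -9.]
```

View pics/s3c.png

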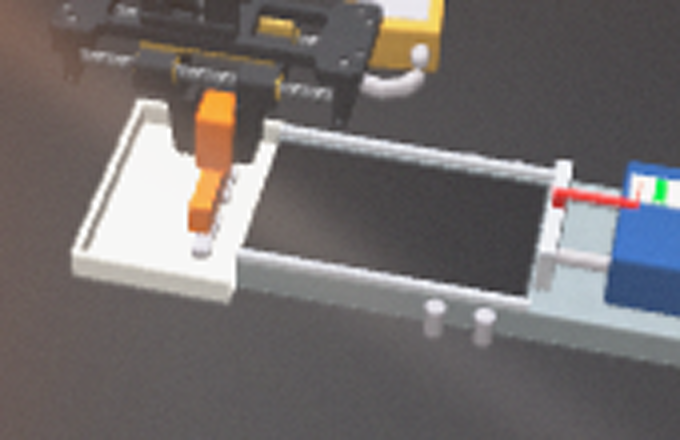

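All fragments are in the tray, visible as bits beside the blade near (200,243) and (228,190), and the bed is clear. I'll lift and carry the scraper to a free bench spot at about (0.44, -0.22).

```bash
python3 - <<'E'
from plan import *
plan([(.4434,.0358,.15,73.1),(.45,-.10,.15,83),(.44,-.22,.10,90),(.44,-.22,.0295,90),(.44,-.22,.15,90)])
E
```

```text
t 9.1 pos [0.4434 0.0358 0.0545] rpy [ 1.7992e+02 -2.0000e-02  7.3060e+01] F [ 0.8  0.2 -1.2] w 0.272 gf 29.4 q [-12.  48.   2. 128. -18.   4.  -9.]
[4.43e-01 3.60e-02 1.50e-01 7.31e+01] lin [ 0.     0.001 -0.382] rot [ 0.0002 -0.0001 -0.0001] rows 1.9
[ 0.45 -0.1   0.15 83.  ] lin [-0.512  0.183  0.   ] rot [ 0.      0.     -0.0275] rows 2.7
[ 0.44 -0.22  0.1  90.  ] lin [-0.481  0.019  0.2  ] rot [ 0.      0.     -0.0194] rows 2.6
[ 4.4e-01 -2.2e-01  3.0e-02  9.0e+01] lin [ 0.    -0.     0.282] rot [0. 0. 0.] rows 1.4
[ 0.44 -0.22  0.15 90.  ] lin [ 0.     0.    -0.482] rot [0. 0. 0.] rows 2.4
```

>>> drive_tool:
  rows:
    - {"linear":[0,0,-0.12],"rotation":[0,0,0],"hand":1}
    - {"linear":[0,0,-0.25],"rotation":[0,0,0],"hand":1}
    - {"linear":[0,0,-0.382],"rotation":[0,0,0],"hand":1}
    - {"linear":[0,0,-0.382],"rotation":[0,0,0],"hand":1}

```text
time: 9.5
tcp_pos: [0.4452, 0.0357, 0.1531]
orientation: [179.6, -0.2, 73.0]
ft_force: [1.1, 0.4, -1.5]
width: 0.271
gripper_force: 29.4
```

>>> drive_tool:
  rows:
    - {"linear":[-0.13,0.046,0],"rotation":[0,0,-0.007],"hand":1}
    - {"linear":[-0.26,0.092,0],"rotation":[0,0,-0.014],"hand":1}
    - {"linear":[-0.39,0.138,0],"rotation":[0,0,-0.021],"hand":1}
    - {"linear":[-0.512,0.183,0],"rotation":[0,0,-0.0275],"hand":1}

```text
time: 9.9
tcp_pos: [0.449, -0.1016, 0.1493]
orientation: [-180.0, 0.0, 83.1]
ft_force: [-0.1, -0.8, -1.8]
width: 0.27
gripper_force: 29.4
```

>>> drive_tool:
  rows:
    - {"linear":[-0.13,0.005,0.05],"rotation":[0,0,-0.005],"hand":1}
    - {"linear":[-0.26,0.01,0.1],"rotation":[0,0,-0.01],"hand":1}
    - {"linear":[-0.38,0.015,0.15],"rotation":[0,0,-0.015],"hand":1}
    - {"linear":[-0.481,0.019,0.2],"rotation":[0,0,-0.0194],"hand":1}
    - {"linear":[-0.481,0.019,0.2],"rotation":[0,0,-0.0194],"hand":1}

```text
time: 10.4
tcp_pos: [0.4374, -0.2243, 0.098]
orientation: [-179.9, 0.1, 89.6]
ft_force: [0.0, 0.5, -1.1]
width: 0.271
gripper_force: 29.4
```

>>> drive_tool:
  rows:
    - {"linear":[0,0,0.1],"rotation":[0,0,0],"hand":1}
    - {"linear":[0,0,0.2],"rotation":[0,0,0],"hand":1}
    - {"linear":[0,0,0.26],"rotation":[0,0,0],"hand":1}
    - {"linear":[0,0,0.282],"rotation":[0,0,0],"hand":1}
    - {"linear":[0,0,0.282],"rotation":[0,0,0],"hand":1}

```text
time: 10.9
tcp_pos: [0.4384, -0.2189, 0.0289]
orientation: [-179.9, -0.1, 90.0]
ft_force: [-0.1, 0.1, -2.0]
width: 0.275
gripper_force: 29.9
```

>>> drive_tool:
  rows:
    - {"linear":[0,0,0.002],"rotation":[0,0,0],"hand":1}
    - {"linear":[0,0,0.004],"rotation":[0,0,0],"hand":1}
    - {"linear":[0,0,0.004],"rotation":[0,0,0],"hand":1}

```text
time: 11.2
tcp_pos: [0.4394, -0.2198, 0.0287]
orientation: [179.9, 0.0, 90.0]
ft_force: [-0.3, -0.4, -0.8]
width: 0.267
gripper_force: 29.9
```

>>> drive_tool:
  rows:
    - {"linear":[0,0,0.002],"rotation":[0,0,0],"hand":1}
    - {"linear":[0,0,0.004],"rotation":[0,0,0],"hand":1}
    - {"linear":[0,0,0.004],"rotation":[0,0,0],"hand":1}

```text
time: 11.5
tcp_pos: [0.4392, -0.2199, 0.028]
orientation: [180.0, 0.0, 90.0]
ft_force: [-1.0, -0.0, 4.4]
width: 0.267
gripper_force: 29.9
```

Contact (Fz has risen). Release in small opening, then rise.

>>> drive_tool:
  rows:
    - {"linear":[0,0,0],"rotation":[0,0,0],"hand":-0.15}
    - {"linear":[0,0,0],"rotation":[0,0,0],"hand":-0.15}
    - {"linear":[0,0,0],"rotation":[0,0,0],"hand":-0.15}
    - {"linear":[0,0,0],"rotation":[0,0,0],"hand":-0.15}

```text
time: 11.9
tcp_pos: [0.439, -0.2198, 0.0274]
orientation: [180.0, -0.0, 90.0]
ft_force: [0.2, -0.0, 1.3]
width: 0.576
gripper_force: 0.0
```

>>> drive_tool:
  rows:
    - {"linear":[0,0,-0.1],"rotation":[0,0,0],"hand":-0.15}
    - {"linear":[0,0,-0.3],"rotation":[0,0,0],"hand":-0.15}
    - {"linear":[0,0,-0.5],"rotation":[0,0,0],"hand":-0.15}
    - {"linear":[0,0,-0.7],"rotation":[0,0,0],"hand":-0.15}
    - {"linear":[0,0,-0.7],"rotation":[0,0,0],"hand":-0.15}

```text
time: 12.4
tcp_pos: [0.4421, -0.2215, 0.2081]
orientation: [179.4, 0.3, 89.9]
ft_force: [0.3, -0.3, 0.1]
width: 0.577
gripper_force: 0.0
```

```bash
python3 - <<'E'
from plan import *
y=183.0
plan([(.45,-.06,.22,115),(.49,.12,.22,150),(.5154,.300,.20,y),(.5154,.3075,.09,y),(.5154,.3075,.006,y)])
E
```

```text
t 12.4 pos [ 0.4421 -0.2215  0.2081] rpy [179.37   0.26  89.92] F [ 0.3 -0.3  0.1] w 0.577 gf 0.0 q [ 21.  32.   1. 115.  -1.  32.  22.]
[ 4.50e-01 -6.00e-02  2.20e-01  1.15e+02] lin [ 0.646  0.031 -0.05 ] rot [ 0.0016  0.0011 -0.0697] rows 3.2
[4.9e-01 1.2e-01 2.2e-01 1.5e+02] lin [0.585 0.449 0.   ] rot [ 0.      0.     -0.0972] rows 4.1
[  0.515   0.3     0.2   183.   ] lin [0.272 0.674 0.08 ] rot [-0.      0.     -0.0917] rows 3.8
[5.15e-01 3.08e-01 9.00e-02 1.83e+02] lin [-0.002  0.03   0.44 ] rot [0. 0. 0.] rows 2.2
[5.15e-01 3.08e-01 6.00e-03 1.83e+02] lin [ 0.    -0.     0.336] rot [0. 0. 0.] rows 1.7
```

>>> drive_tool:
  rows:
    - {"linear":[0.646,0.038,-0.05],"rotation":[0,0,-0.0697],"hand":-0.6}
    - {"linear":[0.646,0.038,-0.05],"rotation":[0,0,-0.0697],"hand":-0.6}
    - {"linear":[0.646,0.038,-0.05],"rotation":[0,0,-0.0697],"hand":-0.6}
    - {"linear":[0.646,0.038,-0.05],"rotation":[0,0,-0.0697],"hand":-0.6}

```text
time: 12.8
tcp_pos: [0.4485, -0.0524, 0.2147]
orientation: [179.9, -0.2, 115.7]
ft_force: [0.3, 0.0, 0.6]
width: 0.803
gripper_force: 0.0
```

>>> drive_tool:
  rows:
    - {"linear":[0.585,0.449,0],"rotation":[0,0,-0.0972],"hand":-0.6}
    - {"linear":[0.585,0.449,0],"rotation":[0,0,-0.0972],"hand":-0.6}
    - {"linear":[0.585,0.449,0],"rotation":[0,0,-0.0972],"hand":-0.6}
    - {"linear":[0.585,0.449,0],"rotation":[0,0,-0.0972],"hand":-0.6}
    - {"linear":[0.585,0.449,0],"rotation":[0,0,-0.0972],"hand":-0.6}

```text
time: 13.3
tcp_pos: [0.4889, 0.1276, 0.2144]
orientation: [179.7, -0.1, 150.6]
ft_force: [-0.4, -0.5, 0.2]
width: 0.802
gripper_force: 0.0
```

>>> drive_tool:
  rows:
    - {"linear":[0.272,0.674,0.08],"rotation":[0,0,-0.0917],"hand":-0.6}
    - {"linear":[0.272,0.674,0.08],"rotation":[0,0,-0.0917],"hand":-0.6}
    - {"linear":[0.272,0.674,0.08],"rotation":[0,0,-0.0917],"hand":-0.6}
    - {"linear":[0.272,0.674,0.08],"rotation":[0,0,-0.0917],"hand":-0.6}
    - {"linear":[0.272,0.674,0.08],"rotation":[0,0,-0.0917],"hand":-0.6}

```text
time: 13.8
tcp_pos: [0.5126, 0.3062, 0.1936]
orientation: [179.8, -0.1, -176.6]
ft_force: [-1.0, -0.3, 0.4]
width: 0.801
gripper_force: 0.0
```

```bash
python3 - <<'E'
from plan import *
plan([(.5154,.3075,.09,183),(.5154,.3075,.006,183)])
E
```

```text
t 13.8 pos [0.5126 0.3062 0.1936] rpy [ 1.7978e+02 -1.0000e-01 -1.7662e+02] F [-1.  -0.3  0.4] w 0.801 gf 0.0 q [-23.  41. -21.  97.  20.  45.  40.]
[5.15e-01 3.08e-01 9.00e-02 1.83e+02] lin [-0.012  0.003  0.414] rot [ 0.0006 -0.0003  0.0011] rows 2.1
[5.15e-01 3.08e-01 6.00e-03 1.83e+02] lin [ 0.    -0.     0.336] rot [0. 0. 0.] rows 1.7
```

>>> drive_tool:
  rows:
    - {"linear":[-0.006,0.015,0.2],"rotation":[0,0,0],"hand":-0.6}
    - {"linear":[-0.006,0.015,0.414],"rotation":[0,0,0],"hand":-0.6}
    - {"linear":[-0.006,0.015,0.414],"rotation":[0,0,0],"hand":-0.6}
    - {"linear":[-0.006,0.015,0.414],"rotation":[0,0,0],"hand":-0.6}
    - {"linear":[-0.006,0.015,0.414],"rotation":[0,0,0],"hand":-0.6}

```text
time: 14.3
tcp_pos: [0.5163, 0.3053, 0.0936]
orientation: [179.9, 0.2, -177.1]
ft_force: [0.4, 0.1, 0.2]
width: 0.801
gripper_force: 0.0
```

```bash
python3 - <<'E'
from plan import *
for c in('top','side'): grab(c,c+'4.png')
plan([(.5154,.3075,.006,183.5)])
im=cv2.imread('pics/side4.png')[135:265,265:435];o=[cv2.resize(im,None,fx=3,fy=3,interpolation=cv2.INTER_CUBIC)]
im=cv2.imread('pics/top4.png')[190:320,270:350];o.append(cv2.resize(im,None,fx=3,fy=3,interpolation=cv2.INTER_CUBIC))
cv2.imwrite('pics/c4.png',np.hstack(o))
E
```

```text
t 14.4 pos [0.5164 0.306  0.094 ] rpy [ 179.88    0.22 -177.01] F [0.  0.9 0.8] w 0.8 gf 0.0 q [-25.  49. -17. 101.  24.  33.  36.]
[5.150e-01 3.080e-01 6.000e-03 1.835e+02] lin [0.005 0.006 0.352] rot [ 0.0003  0.0006 -0.0014] rows 1.8
```

View pics/c4.png

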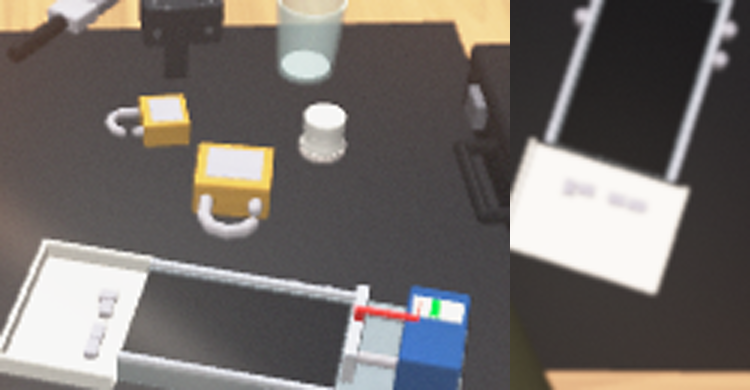

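All four fragments are in the tray at crop (98,300)–(92,345) and in the top view, and the bed is empty. The padlock at (165,115) is under the gripper. Descend and grip.

>>> drive_tool:
  rows:
    - {"linear":[0.004,0.006,0.15],"rotation":[0,0,0],"hand":-0.6}
    - {"linear":[0.004,0.006,0.28],"rotation":[0,0,0],"hand":-0.6}
    - {"linear":[0.004,0.006,0.352],"rotation":[0,0,0],"hand":-0.6}
    - {"linear":[0.004,0.006,0.352],"rotation":[0,0,0],"hand":-0.6}
    - {"linear":[0.004,0.006,0.352],"rotation":[0,0,0],"hand":-0.6}

```text
time: 14.9
tcp_pos: [0.5147, 0.3076, 0.005]
orientation: [179.9, 0.1, -177.0]
ft_force: [0.1, 0.0, 1.4]
width: 0.8
gripper_force: 0.0
```

>>> drive_tool:
  rows:
    - {"linear":[0,0,0],"rotation":[0,0,0],"hand":1}
    - {"linear":[0,0,0],"rotation":[0,0,0],"hand":1}
    - {"linear":[0,0,0],"rotation":[0,0,0],"hand":1}
    - {"linear":[0,0,0],"rotation":[0,0,0],"hand":1}
    - {"linear":[0,0,0],"rotation":[0,0,0],"hand":1}

```text
time: 15.4
tcp_pos: [0.5144, 0.3073, 0.0047]
orientation: [180.0, 0.1, -177.0]
ft_force: [-0.4, -0.1, 6.9]
width: 0.566
gripper_force: 30.0
```

```bash
python3 - <<'E'
from plan import *
a=jw(.035,0,.14,180);a[3]%=360
plan([(.5144,.3073,.14,183),(.55,.15,.14,173),a,a[:2]+[.05,a[3]]])
E
```

```text
t 15.4 pos [0.5144 0.3073 0.0047] rpy [ 1.7995e+02  9.0000e-02 -1.7696e+02] F [-0.4 -0.1  6.9] w 0.566 gf 30.0 q [-28.  57. -13. 101.  27.  24.  33.]
[5.14e-01 3.07e-01 1.40e-01 1.83e+02] lin [-0.001  0.    -0.541] rot [0.0001 0.0003 0.0001] rows 2.7
[5.50e-01 1.50e-01 1.40e-01 1.73e+02] lin [-0.109 -0.636 -0.   ] rot [ 0.     -0.      0.0278] rows 3.2
[ 5.920e-01 -1.100e-02  1.400e-01  1.631e+02] lin [-0.247 -0.619 -0.   ] rot [-0.     -0.      0.0275] rows 3.3
[ 5.920e-01 -1.100e-02  5.000e-02  1.631e+02] lin [ 0.   -0.    0.36] rot [0. 0. 0.] rows 1.8
```

>>> drive_tool:
  rows:
    - {"linear":[0,0,-0.1],"rotation":[0,0,0],"hand":1}
    - {"linear":[0,0,-0.25],"rotation":[0,0,0],"hand":1}
    - {"linear":[0,0,-0.4],"rotation":[0,0,0],"hand":1}
    - {"linear":[0,0,-0.541],"rotation":[0,0,0],"hand":1}
    - {"linear":[0,0,-0.541],"rotation":[0,0,0],"hand":1}

```text
time: 15.9
tcp_pos: [0.5161, 0.3088, 0.1432]
orientation: [179.7, 0.4, -177.0]
ft_force: [-0.3, 0.8, -3.0]
width: 0.566
gripper_force: 30.0
```

>>> drive_tool:
  rows:
    - {"linear":[-0.025,-0.15,0],"rotation":[0,0,0.007],"hand":1}
    - {"linear":[-0.05,-0.3,0],"rotation":[0,0,0.014],"hand":1}
    - {"linear":[-0.08,-0.47,0],"rotation":[0,0,0.021],"hand":1}
    - {"linear":[-0.109,-0.636,0],"rotation":[0,0,0.0278],"hand":1}

```text
time: 16.3
tcp_pos: [0.5487, 0.1476, 0.1375]
orientation: [-179.9, -0.1, 173.0]
ft_force: [0.5, 0.0, -2.7]
width: 0.565
gripper_force: 30.0
```

>>> drive_tool:
  rows:
    - {"linear":[-0.06,-0.15,0],"rotation":[0,0,0.007],"hand":1}
    - {"linear":[-0.12,-0.3,0],"rotation":[0,0,0.014],"hand":1}
    - {"linear":[-0.18,-0.45,0],"rotation":[0,0,0.021],"hand":1}
    - {"linear":[-0.247,-0.619,0],"rotation":[0,0,0.0275],"hand":1}
    - {"linear":[-0.247,-0.619,0],"rotation":[0,0,0.0275],"hand":1}

```text
time: 16.8
tcp_pos: [0.5921, -0.0222, 0.1369]
orientation: [-179.5, 0.0, 162.4]
ft_force: [-0.4, -0.3, -2.2]
width: 0.568
gripper_force: 30.0
```

>>> drive_tool:
  rows:
    - {"linear":[0,0,0.12],"rotation":[0,0,0],"hand":1}
    - {"linear":[0,0,0.24],"rotation":[0,0,0],"hand":1}
    - {"linear":[0,0,0.36],"rotation":[0,0,0],"hand":1}
    - {"linear":[0,0,0.36],"rotation":[0,0,0],"hand":1}

```text
time: 17.2
tcp_pos: [0.5879, -0.0117, 0.0442]
orientation: [-179.8, -0.5, 163.2]
ft_force: [-0.4, 0.2, -2.0]
width: 0.568
gripper_force: 30.0
```

```bash
python3 - <<'E'
from plan import *
ims={c:grab(c,c+'5.png') for c in('top','side')}
s=arm.state();p=np.array(s['tcp_pos'])
z=p[2]-.0047
m=big(win(omask(ims['side']),proj([p[0],p[1],z+.013],'side')[0],20))
q,e=fit(LOCK,[p[0],p[1],np.radians(-16.9)],{'side':m},z=z); print(q.round(4),np.degrees(q[2]),e,'tcp',p)
for c in('side','top'):
  for d in arm.landmark_of('padlock_foot',c)[:3]: print(c,round(d['conf'],2),np.round(d['location'],4))
a=np.radians(J[2])
for v in(p[:2],q[:2]):
    v=v-np.array(J[:2]);print('jig xy',v[0]*np.cos(a)+v[1]*np.sin(a),-v[0]*np.sin(a)+v[1]*np.cos(a))
plan([])
im=ims['side'][185:295,265:435];cv2.imwrite('pics/c5.png',cv2.resize(im,None,fx=4,fy=4,interpolation=cv2.INTER_CUBIC))
E
```

```text
[ 0.5917 -0.0197 -0.1762] -10.095816967877072 -0.030534351145038167 tcp [ 0.59117092 -0.01131069  0.04807894]
side 0.58 [0.5748 0.2334 0.0203]
top 0.96 [0.2067 0.3375 0.015 ]
top 0.58 [0.5773 0.235  0.0201]
top 0.53 [ 0.6104 -0.0183  0.0495]
jig xy 0.03377891358626792 -0.000513251044237599
jig xy 0.036762259702420697 -0.0083758127695213
t 17.4 pos [ 0.5929 -0.0113  0.0498] rpy [1.7995e+02 1.0000e-01 1.6315e+02] F [ 0.5  0.6 -2.9] w 0.566 gf 30.0 q [  4.  53. -14. 102.  24.  27.  47.]
```

View pics/c5.png

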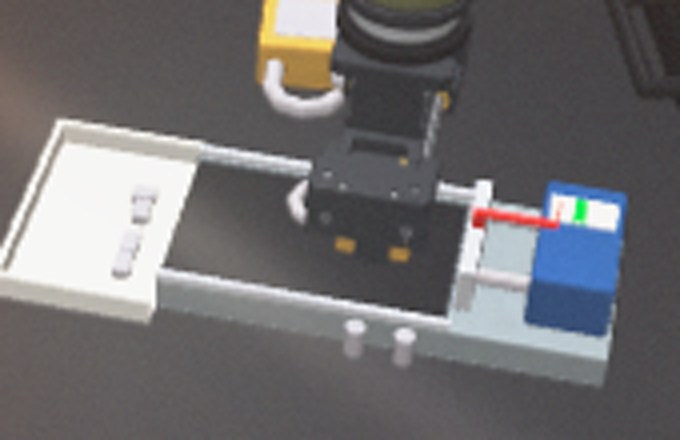

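```bash
python3 - <<'E'
from plan import *
im={c:cv2.imread(f'pics/{c}0.png') for c in('top','side')}
def hull(m):
    m=big(m);k,_=cv2.findContours(m,cv2.RETR_EXTERNAL,cv2.CHAIN_APPROX_NONE);cv2.drawContours(m,[cv2.convexHull(np.vstack(k))],-1,255,-1);return m
B={};T={}
for c in im:
    H,S,V=cv2.split(cv2.cvtColor(im[c],cv2.COLOR_BGR2HSV))
    b=((H>95)&(H<130)&(S>100)&(V>60)).astype(np.uint8)*255
    B[c]=hull(win(b,proj([.705,-.045,.06],c)[0],26))
    w=cv2.inRange(im[c],(150,150,150),(255,255,255)); T[c]=hull(cv2.morphologyEx(win(w,proj([.42,.041,.01],c)[0],45),cv2.MORPH_OPEN,np.ones((7,7))))
p0=[.559,-.001,np.radians(-16.9)]
for n,bx,M in(('housing',[box(.127,.177,-.045,.045,.02,.065)],B),('tray',[box(-.195,-.095,-.075,.075,.0,.02)],T)):
  for c in im:
    p,e=fit(bx,p0,{c:M[c]}); h=place(np.array([[(.152 if n=='housing' else -.145),0,0]]),p)[0]; print(n,c,p.round(4),np.degrees(p[2]).round(2),round(e,3),'centre',h.round(4), 'expected',np.round(jw(.152 if n=='housing' else -.145,0,0,0)[:2],4))
E
```

```text
housing top [ 0.5649 -0.001  -0.3333] -19.1 -0.504 centre [ 0.7085 -0.0508  0.    ] expected [ 0.7044 -0.0452]
housing side [ 5.606e-01 -1.000e-04 -2.888e-01] -16.55 -0.921 centre [ 0.7063 -0.0434  0.    ] expected [ 0.7044 -0.0452]
tray top [ 0.5611  0.002  -0.269 ] -15.41 -0.954 centre [0.4213 0.0406 0.    ] expected [0.4203 0.0412]
tray side [ 5.611e-01 -4.000e-04 -2.746e-01] -15.73 -0.932 centre [0.4215 0.0389 0.    ] expected [0.4203 0.0412]
```

```bash
sed -i 's/^J=.*/J=(.5605,-.001,-16.2)/' plan.py; cat >> plan.py <<'E'
def injig():
    p=np.array(arm.state()['tcp_pos']);a=np.radians(J[2]);v=p[:2]-J[:2];print('jig xy mm',(1000*np.array([v[0]*np.cos(a)+v[1]*np.sin(a),-v[0]*np.sin(a)+v[1]*np.cos(a)])).round(1),'z',p[2].round(4))
E
python3 - <<'E'
from plan import *
injig()
a=jw(.035,0,.0315,180);b=jw(.055,0,.0315,180)
plan([a,b])
E
```

```text
jig xy mm [33.9 -0.8] z 0.0498
t 17.4 pos [ 0.5929 -0.0113  0.0498] rpy [1.7995e+02 1.0000e-01 1.6315e+02] F [ 0.5  0.6 -2.9] w 0.566 gf 30.0 q [  4.  53. -14. 102.  24.  27.  47.]
[ 5.940e-01 -1.100e-02  3.200e-02  1.638e+02] lin [-0.004  0.003  0.073] rot [ 0.0001  0.0003 -0.0018] rows 0.4
[ 6.130e-01 -1.600e-02  3.200e-02  1.638e+02] lin [-0.08  0.    0.  ] rot [0. 0. 0.] rows 0.4
```

>>> drive_tool:
  rows:
    - {"linear":[-0.004,0.003,0.03],"rotation":[0,0,-0.0018],"hand":1}
    - {"linear":[-0.004,0.003,0.06],"rotation":[0,0,-0.0018],"hand":1}
    - {"linear":[-0.004,0.003,0.073],"rotation":[0,0,-0.0018],"hand":1}
    - {"linear":[-0.004,0.003,0.073],"rotation":[0,0,-0.0018],"hand":1}
    - {"linear":[-0.004,0.003,0.073],"rotation":[0,0,-0.0018],"hand":1}

```text
time: 17.9
tcp_pos: [0.5931, -0.0111, 0.0304]
orientation: [-180.0, -0.0, 163.8]
ft_force: [-0.7, 0.6, -2.4]
width: 0.563
gripper_force: 30.0
```

>>> drive_tool:
  rows:
    - {"linear":[0,0,0.002],"rotation":[0,0,0],"hand":1}
    - {"linear":[0,0,0.004],"rotation":[0,0,0],"hand":1}
    - {"linear":[0,0,0.004],"rotation":[0,0,0],"hand":1}

```text
time: 18.2
tcp_pos: [0.5933, -0.0111, 0.0297]
orientation: [180.0, 0.0, 163.8]
ft_force: [-0.2, -0.1, -0.1]
width: 0.565
gripper_force: 30.0
```

>>> drive_tool:
  rows:
    - {"linear":[0,0,0.002],"rotation":[0,0,0],"hand":1}
    - {"linear":[0,0,0.003],"rotation":[0,0,0],"hand":1}
    - {"linear":[0,0,0.003],"rotation":[0,0,0],"hand":1}

```text
time: 18.5
tcp_pos: [0.5932, -0.0111, 0.0297]
orientation: [-180.0, 0.0, 163.8]
ft_force: [-3.3, -1.1, 6.8]
width: 0.566
gripper_force: 30.0
```

>>> drive_tool:
  rows:
    - {"linear":[-0.02,0,-0.0025],"rotation":[0,0,0],"hand":1}
    - {"linear":[-0.04,0,-0.0025],"rotation":[0,0,0],"hand":1}
    - {"linear":[-0.06,0,-0.0025],"rotation":[0,0,0],"hand":1}
    - {"linear":[-0.08,0,-0.0025],"rotation":[0,0,0],"hand":1}
    - {"linear":[-0.08,0,-0.0025],"rotation":[0,0,0],"hand":1}

```text
time: 19.0
tcp_pos: [0.6132, -0.0166, 0.0297]
orientation: [180.0, 0.1, 163.8]
ft_force: [-1.0, 0.9, 4.1]
width: 0.565
gripper_force: 30.0
```

>>> drive_tool:
  rows:
    - {"linear":[-0.01,0,0],"rotation":[0,0,0],"hand":1}
    - {"linear":[-0.02,0,0],"rotation":[0,0,0],"hand":1}
    - {"linear":[-0.03,0,0],"rotation":[0,0,0],"hand":1}
    - {"linear":[-0.04,0,0],"rotation":[0,0,0],"hand":1}
    - {"linear":[-0.04,0,0],"rotation":[0,0,0],"hand":1}

```text
time: 19.5
tcp_pos: [0.621, -0.0189, 0.0297]
orientation: [-180.0, -0.1, 163.8]
ft_force: [-5.2, 1.3, 8.1]
width: 0.566
gripper_force: 30.0
```

```bash
python3 - <<'E'
from plan import *
injig(); plan([])
for c in('side','top'):
  grab(c,c+'6.png')
  for th in('stop_face','padlock'):
    for d in arm.landmark_of(th,c)[:2]: print(c,th,round(d['conf'],2),np.round(d['location'],4))
im=cv2.imread('pics/side6.png')[185:295,305:435];cv2.imwrite('pics/c6.png',cv2.resize(im,None,fx=5,fy=5,interpolation=cv2.INTER_CUBIC))
E
```

```text
jig xy mm [63.1 -0.3] z 0.0297
t 19.5 pos [ 0.621  -0.0189  0.0297] rpy [-1.7999e+02 -1.2000e-01  1.6381e+02] F [-5.2  1.3  8.1] w 0.566 gf 30.0 q [  5.  56. -14.  97.  24.  30.  50.]
side stop_face 0.64 [ 0.6413 -0.03    0.0355]
side padlock 0.97 [ 0.5697  0.207  -0.0018]
side padlock 0.57 [ 0.1824  0.3158 -0.0025]
top padlock 0.77 [0.1792 0.3164 0.0004]
top padlock 0.73 [ 0.6227 -0.0178  0.0263]
```

>>> drive_tool:
  rows:
    - {"linear":[-0.004,0,-0.003],"rotation":[0,0,0],"hand":1}
    - {"linear":[-0.008,0,-0.003],"rotation":[0,0,0],"hand":1}
    - {"linear":[-0.012,0,-0.003],"rotation":[0,0,0],"hand":1}
    - {"linear":[-0.012,0,-0.003],"rotation":[0,0,0],"hand":1}

```text
time: 20.2
tcp_pos: [0.6242, -0.0198, 0.0297]
orientation: [180.0, -0.1, 163.8]
ft_force: [-3.9, 2.7, 1.4]
width: 0.567
gripper_force: 30.0
```

```bash
cat >> plan.py <<'E'
def pointer(im,c):
    H,S,V=cv2.split(cv2.cvtColor(im,cv2.COLOR_BGR2HSV))
    m=win((((H<7)|(H>172))&(S>130)&(V>90)).astype(np.uint8)*255,proj(jw(.115,.01,.066,0)[:3],c)[0],28)
    g=win(((H>45)&(H<80)&(S>120)&(V>80)).astype(np.uint8)*255,proj(jw(.150,.01,.066,0)[:3],c)[0],25)
    o=[]
    for k in(m,g):
        n,l,st,_=cv2.connectedComponentsWithStats(k)
        if n<2: o.append(None);continue
        W=unproj(np.argwhere(l==1+np.argmax(st[1:,4]))[:,::-1],.066,c); a=np.radians(J[2]); x=1000*((W[:,0]-J[0])*np.cos(a)+(W[:,1]-J[1])*np.sin(a))
        o.append((len(x),*np.round([x.min(),x.mean(),x.max()],1)))
    return o
E
python3 - <<'E'
from plan import *
injig(); plan([])
for c in('side','top'): 
    grab(c,c+'7.png')
    for k in(0,2,4,6,7): print(c,k,*pointer(cv2.imread(f'pics/{c}{k}.png'),c))
E
```

```text
jig xy mm [66.4 -0.3] z 0.0297
t 20.2 pos [ 0.6242 -0.0198  0.0297] rpy [ 1.7999e+02 -1.0000e-01  1.6380e+02] F [-3.9  2.7  1.4] w 0.567 gf 30.0 q [  6.  56. -15.  97.  24.  30.  50.]
side 0 (42, np.float64(88.3), np.float64(109.4), np.float64(138.2)) (14, np.float64(146.9), np.float64(150.3), np.float64(153.4))
side 2 (42, np.float64(88.3), np.float64(109.4), np.float64(138.2)) (14, np.float64(146.9), np.float64(150.3), np.float64(153.4))
side 4 (41, np.float64(88.3), np.float64(109.1), np.float64(135.8)) (14, np.float64(146.9), np.float64(150.3), np.float64(153.4))
side 6 (29, np.float64(99.6), np.float64(118.8), np.float64(138.2)) (14, np.float64(146.9), np.float64(150.3), np.float64(153.4))
side 7 (28, np.float64(101.9), np.float64(121.6), np.float64(142.9)) (14, np.float64(146.9), np.float64(150.3), np.float64(153.4))
top 0 (30, np.float64(89.5), np.float64(115.3), np.float64(136.6)) (3, np.float64(148.3), np.float64(149.2), np.float64(150.0))
top 2 None None
top 4 (30, np.float64(89.5), np.float64(115.3), np.float64(136.6)) (3, np.float64(148.3), np.float64(149.2), np.float64(150.0))
top 6 None None
top 7 None None
```

>>> drive_tool:
  rows:
    - {"linear":[-0.008,0,0],"rotation":[0,0,0],"hand":1}
    - {"linear":[-0.016,0,-0.001],"rotation":[0,0,0],"hand":1}
    - {"linear":[-0.024,0,-0.002],"rotation":[0,0,0],"hand":1}
    - {"linear":[-0.029,0,-0.002],"rotation":[0,0,0],"hand":1}
    - {"linear":[-0.029,0,-0.002],"rotation":[0,0,0],"hand":1}

```text
time: 20.8
tcp_pos: [0.6295, -0.0215, 0.0298]
orientation: [-180.0, -0.3, 163.8]
ft_force: [-7.4, 3.0, 1.1]
width: 0.563
gripper_force: 30.0
```

>>> drive_tool:
  rows:
    - {"linear":[0,0,0],"rotation":[0,0,0],"hand":1}
    - {"linear":[0,0,0],"rotation":[0,0,0],"hand":1}
    - {"linear":[0,0,0],"rotation":[0,0,0],"hand":1}

```text
time: 21.1
tcp_pos: [0.6295, -0.0214, 0.0298]
orientation: [-180.0, -0.3, 163.8]
ft_force: [-6.5, 3.3, 1.6]
width: 0.566
gripper_force: 30.0
```

```bash
python3 - <<'E'
from plan import *
injig(); plan([])
im=grab('side','side8.png'); print(*pointer(im,'side'))
E
```

```text
jig xy mm [71.9 -0.4] z 0.0298
t 21.1 pos [ 0.6295 -0.0214  0.0298] rpy [-179.96   -0.28  163.82] F [-6.5  3.3  1.6] w 0.566 gf 30.0 q [  6.  57. -15.  95.  24.  31.  50.]
(28, np.float64(109.4), np.float64(129.1), np.float64(147.9)) (10, np.float64(148.0), np.float64(151.1), np.float64(153.4))
```

>>> drive_tool:
  rows:
    - {"linear":[-0.006,0,0],"rotation":[0,0,0],"hand":1}
    - {"linear":[-0.012,0,0],"rotation":[0,0,0],"hand":1}
    - {"linear":[-0.017,0,0],"rotation":[0,0,0],"hand":1}
    - {"linear":[-0.017,0,0],"rotation":[0,0,0],"hand":1}
    - {"linear":[-0.017,0,0],"rotation":[0,0,0],"hand":1}

```text
time: 21.65
tcp_pos: [0.6319, -0.0222, 0.0298]
orientation: [-179.9, -0.5, 163.8]
ft_force: [-10.4, 4.4, 4.3]
width: 0.566
gripper_force: 30.0
```

>>> drive_tool:
  rows:
    - {"linear":[0,0,0],"rotation":[0,0,0],"hand":1}
    - {"linear":[0,0,0],"rotation":[0,0,0],"hand":1}
    - {"linear":[0,0,0],"rotation":[0,0,0],"hand":1}
    - {"linear":[0,0,0],"rotation":[0,0,0],"hand":1}
    - {"linear":[0,0,0],"rotation":[0,0,0],"hand":1}

```text
time: 22.15
tcp_pos: [0.6319, -0.0222, 0.0298]
orientation: [-179.9, -0.5, 163.8]
ft_force: [-11.4, 3.8, 4.0]
width: 0.564
gripper_force: 30.0
```

```bash
python3 - <<'E'
from plan import *
injig(); plan([])
im=grab('side','side9.png'); print(*pointer(im,'side'))
t=grab('top','top9.png')
a=cv2.resize(im[195:285,305:425],None,fx=5,fy=5,interpolation=cv2.INTER_CUBIC)
cv2.imwrite('pics/c9.png',a)
E
```

```text
jig xy mm [74.4 -0.5] z 0.0298
t 22.15 pos [ 0.6319 -0.0222  0.0298] rpy [-179.92   -0.46  163.83] F [-11.4   3.8   4. ] w 0.564 gf 30.0 q [  6.  57. -15.  95.  24.  32.  51.]
(28, np.float64(111.7), np.float64(131.6), np.float64(150.2)) (10, np.float64(146.9), np.float64(150.0), np.float64(153.4))
```

View pics/c9.png

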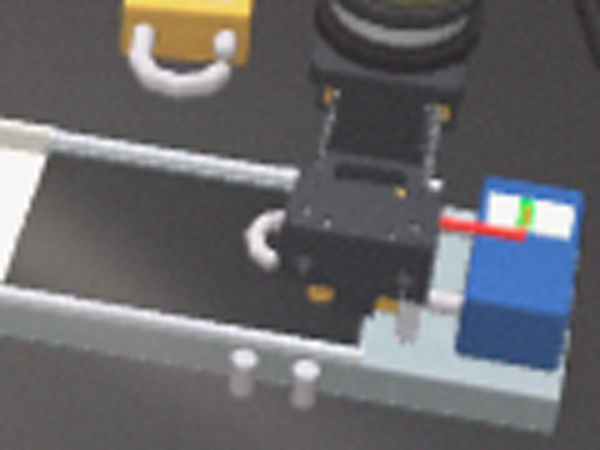

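The pointer tip (525,235) stands at the middle of the green band (525,213). The padlock is square on the bed, held and steady, with its shackle towards the tray. Handing in.

```bash
python3 -c "
from plant import arm
print(arm.job_done())"
```

```text
the job is handed in; nothing more can be done
None
```

I handed the job in after 22 s on the robot's clock: all four fragments are in the tray, the scraper is on the bench clear of the jig, and the gripper holds the padlock against the stop with the red pointer mid-green at about 13 mm of travel.

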